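Seat a specimen disc in its holder and swing the retainer over it

TASK

Without gripping or lifting it, nudge the loose copper disc gently across the deck of the specimen holder with a fingertip until it drops into the round recess and lies flat in it. Then push the orange retainer round over the seated disc until it is fully home against its stop. Leave everything else as it stands.

Things in the scene. Friction and masses are not known exactly. Their poses are not given: they have to be found in the camera images.
- holder: Fixed specimen holder: aluminium plate on a black base, 160 (its x) x 240 (its y) x 30 mm high, yaw within 0.45 rad. Origin at the centre of its underside, z up. Its flat top, the deck, is 30 mm above the origin. It carries the recess, the retainer's pivot (x 50, y 50 mm), a dark 10 mm high stop block (x 36, y 39 mm) and a small brass weight that only stands there.
- seat (a point): Centre of the floor of the round recess, at x 0, y 50, z 22 mm in the holder's frame. The recess is 46 mm in diameter and 8 mm deep with a dark floor, open at the deck, with a sharp level edge.
- specimen: Loose copper disc, 40 mm in diameter, 8 mm thick, 70 to 115 g, first flat on the deck's half away from the recess, 75 to 135 mm from its centre. Origin: centre of its underside; z: its axis. It slides on the deck, tips in some 11 mm short of the recess's centre, may hang tilted on the edge, and falls flat within about 3 mm; seated, its top is level with the deck.
- retainer (a joint): Angle (rad) about its vertical pivot. 0: along the holder's +y, clear of the recess; grows counter-clockwise from above; 1.571: home against its stop, along the holder's -x, across the recess. Starts at 0 to 0.45; stays where left; 1 N at the post moves it. Orange bar 12 mm wide, 6 thick, 92 mm from pivot to tip, underside 4 mm above the deck: clears a seated disc, not one standing proud.
- retainer_post (a point): Centre of the top face of the upright black post at the retainer's tip: 14 mm in diameter, its top 34 mm above the deck and 24 mm above the bar's top, 85 mm from the pivot axis.
- retainer_pivot (a point): Point on the retainer's pivot axis at deck height.
- weight: Brass knobbed weight, 20 mm diameter, 31 mm high, standing on the deck's far right part (near x 66 mm, y -85 mm in the holder's frame). Origin at the centre of its underside. Leave alone.
- steel_disc: Dark steel disc, 40 mm diameter, 8 mm thick, lying on the bench, not the one wanted. Origin at the centre of its underside. Leave alone.
- jar: Jar with blue lid, 44 mm diameter, 60 mm high, on the bench behind the holder. Origin at the centre of its underside. Leave alone.
- mug: White mug, 80 mm diameter, 95 mm high, on the bench. Origin at the centre of its underside. Leave alone.
- screwdriver: Red-handled screwdriver lying on the bench. Leave alone.
- mouse: Black computer mouse, 100 x 58 x 32 mm, on the bench. Origin at the centre of its underside. Leave alone.

How it is judged (in metres and radians):
On the way, in this order (a step that is already met when the one before it is completed fails the run):
1. the copper disc lies flat in the recess (horizontal distance between specimen and seat below 0.006 m and z of specimen in the frame of holder between 0.019 and 0.0245 m and angle between specimen's own z axis and vertical below 0.09 rad), for 0.2 s.
2. the retainer is home over the disc (all of step 1 and value of joint retainer above 1.45 rad), for 0.2 s.
At the end, for the whole second after the job is handed in: The copper disc lies in the recess: within 6 mm of its centre, underside within 2.5 mm of the floor's level, tilted less than 0.09 rad, at rest; the retainer stands beyond 1.45 rad (all of step 2 and linear speed of specimen below 0.02 m/s); the robot touches nothing.
It fails at once if the copper disc was lifted off the deck (z of specimen in the frame of holder above 0.042 m).
It fails at once if the copper disc was gripped or pressed with more than 30 N (contact force between the fingers and specimen above 30 N).
It fails at once if a bystander (weight, steel disc, jar, mug, screwdriver, mouse) was moved more than 15 mm (distance of any of weight, steel_disc, jar, mug, screwdriver, mouse from where it was at the start of the episode above 0.015 m).
It also fails if it takes over 54 s, if anything falls off the work surface, if the arm or the gripper's body presses on something with over 40 N, if the wrist force passes 120 N, or if a joint passes its speed limit or range.

ROBOT

A 7-joint arm with a two-finger parallel gripper is mounted at the origin on the work surface. World frame = base frame: x ahead of the robot, y to its left, z up, the work surface at z = 0. Lengths are in mm, angles in degrees, forces in N, time in s.
With the tool pointing down it reaches from about 425 to 1025 mm from the base axis. Payload 9.4 kg.
Tool frame: the origin (TCP) lies at the very end of the fingers, on their centre line; the grasp point (between the pads) lies 19 mm behind it (r.grip_depth is the distance from the TCP to the grasp point, in mm); z points along the fingers, y is the direction in which the jaws open and shut (so a half turn about z gives the same grasp; the last joint's range is limited). The gripper opens to 85 mm and grips with 20 to 120 N. Pads are 22 mm wide; open, the fingers measure 114 mm over their backs; the gripper's body (76 mm by 85 mm) begins 54 mm behind the grasp point. The pads swing forward as they close: fully open they stand 13 mm farther back than shut.
Start: joints at [64.532, 34.337, -0.143, 91.639, 0.103, 54.024, -4.572], TCP at [260.674, -676.515, 231.275] pointing down, gripper open.
Joint ranges: [-147.43, 147.43], [-19.82, 112.94], [-74.19, 73.91], [6.32, 146.72], [-59.91, 239.91], [6.04, 106.73], [-150.56, 150.56]. Speed limits (degrees/s): [127.2, 127.2, 172.46, 172.46, 180, 180, 180].

INTERFACE

Orientations are given as a 3x3 rotation matrix whose columns are the frame's x, y, z axes.
In Python, from rig import get_state, vision, r, spot_in, outline_of, place_of gives the robot as it stands. The module is installed in compiled form; this text tells all that it offers.
- The arm moves only by the tool send_rows, never from a script. Its argument "rows" is a list of rows, each a list of 2 entries, a list of its own where there are three numbers: the shift along the world's x, y, z in m, then the turn about the world's z in degrees. A call has exactly 8 rows; each row is the pose to reach, as a shift and turn from the pose commanded when the call began; what a row does not reach only later rows make up. A row lasts 1/8 s, in which the tool goes at most 62.5 mm and 10.7 degrees, less where a joint would pass 70% of its speed; a pose out of reach is approached as far as the arm can. A call with a gripper value outside its range is refused whole. "jaw" is the finger opening in m, from 0 to 0.0854, set as the call begins (left out, the last holds). The fingers move at their own pace and stop on an object; the grip force is fixed at half the most. Time passes only in rows, so rows that repeat a pose let the fingers close, or fill a call up. It gives the time, the measured TCP pose, the force and the opening at its end, in the units of the state.
- get_state(): the state, without advancing time (a new reading comes with each control period).
- vision.get_image(name): name is "scene" or "top" or "wrist"; returns (picture, depth): 420x560x3 uint8, red, green, blue; 420x560 float32, mm along the optical axis (not along the pixel's ray), 0 where there is no reading.
- vision.camera_info(name): a dict with "fx", "fy", "cx", "cy" (pixels), "camera_from_world" (4x4, takes a point from world to camera coordinates). Camera axes: x right, y down, z forward; pixel columns grow to the right and rows downward; lengths in mm; the calibration is good to about 2 mm. A picture is of the moment at which its call begins: read the wrist's pose just before it. camera_info takes no time and is no camera call; for the wrist camera it gives the pose at the moment of the call.
- r.job_done(): hands the job in, once; it reports no verdict.
Trained networks look in the newest picture that a camera, given by its name, has taken for a name from the list of things; names that differ only in an ending like _2 or _b are one class to them, and where a whole thing is asked for, a point or a joint stands for the part that bears it (a point fixed in the world has none). Each returns a list of dicts, best first, with "score" (0 to 1); they miss things now and then, are a little off and sometimes report something else, mostly with a low value. They report only what shows in the picture. A call takes as long as a camera call.
- spot_in(camera, name): "centre" ([column, row] in pixels, amid what is visible of it).
- outline_of(camera, name): "mask" (420x560 bool, what is visible of it) and "centre" ([column, row] in pixels, amid what is visible of it).
- place_of(camera, name): "centre" ([column, row] in pixels: a listed point, or the origin of a listed thing).
The state is a dict: "time_s": time; "q": joint angles; "qd": joint speeds; "effort": joint torques, N m; "ee_pos": TCP position; "tcp_rot": TCP orientation; "ft_force": force on the tool from outside, world axes, zero at the start; "torque": the same for the moment, N m; "grip_width": finger opening in mm.
Only numpy, scipy, OpenCV 4.12 (cv2) and the standard library are available. Lean on these libraries where they do the work, as an engineer would, in place of code of your own. Each camera call takes 0.05 s, during which the arm holds its last target. There are 200 camera calls.

## Working session

There is one attempt and no reset: what is moved stays moved. The work goes in short steps, Python scripts to look and compute and a tool call to move; the robot and the scene stay as the last step left them, time stands still between calls to the robot, and variables do not carry over. Pictures are saved under pics/ and viewed, about 8 in all and at most 12, crops included, and the job is handed in when it is done.

Besides the shell and the picture viewer there is one more tool, called after "Emit:" as a command line: name --argument value ..., lists and objects as JSON in quotes. send_rows: Moves the arm, as the interface text tells. Its arguments: {"type":"object","properties":{"rows":{"type":"array"},"jaw":{"type":"number"}},"required":["rows"]}

```bash
mkdir -p pics
cat > h.py <<'E'
import numpy as np, cv2
from rig import get_state, vision, r, spot_in, outline_of, place_of
def ray(cam,uv,z):
    """world point on plane z (mm) seen at pixel uv"""
    c=vision.camera_info(cam);T=np.linalg.inv(np.array(c["camera_from_world"]))
    d=T[:3,:3]@np.array([(uv[0]-c["cx"])/c["fx"],(uv[1]-c["cy"])/c["fy"],1.])
    o=T[:3,3]; return o+d*(z-o[2])/d[2]
def save(cam,name):
    p,d=vision.get_image(cam); cv2.imwrite(f"pics/{name}.png",p[:,:,::-1]); return p,d
E
python3 - <<'E'
from h import *
a,_=save("top","t0"); b,_=save("scene","s0")
cv2.imwrite("pics/both.png",cv2.resize(np.vstack([a,b])[:,:,::-1],(448*1,672))[:600] if 0 else cv2.resize(np.hstack([a,b])[:,:,::-1],(800,300)))
for n,z in [("specimen",30),("seat",22),("retainer_post",64),("retainer_pivot",30),("holder",0),("weight",30),("steel_disc",0),("jar",0),("mug",0)]:
    for x in place_of("top",n)[:2]:
        print(n,round(x["score"],2),np.round(x["centre"],1),ray("top",x["centre"],z).round(1))
s=get_state();print(s["time_s"],s["ee_pos"],s["tcp_rot"],s["grip_width"])
E
```

```text
specimen 0.71 [318.5 201.4] [ 503.6 -137.5   30. ]
specimen 0.68 [316.6 155. ] [ 651.9 -128.5   30. ]
seat 0.77 [286.2 186.9] [548.1 -34.2  22. ]
seat 0.56 [329.1 178.2] [ 579.5 -170.5   22. ]
retainer_post 0.5 [264.6 164.9] [610.4  35.1  64. ]
retainer_pivot 0.65 [292.9 171. ] [598.5 -54.2  30. ]
retainer_pivot 0.58 [145.7 157.7] [629.1 415.5  30. ]
holder 0.83 [301.9 192.1] [535.  -85.6   0. ]
holder 0.21 [146.1 158. ] [633.2 422.6   0. ]
weight 0.49 [329.5 181.6] [ 567.6 -171.2   30. ]
steel_disc 0.52 [380.1 248.7] [ 359.  -340.4    0. ]
steel_disc 0.48 [141.5 155.5] [641.  437.9   0. ]
jar 0.69 [318.5 154.1] [ 660.5 -136.7    0. ]
mug 0.93 [142.4 157.7] [633.9 434.6   0. ]
0.55 [ 260.66089466 -676.51833044  231.26857539] [[ 9.33109091e-01  3.59593411e-01 -5.21270881e-05]
 [ 3.59593410e-01 -9.33109092e-01 -3.35988360e-05]
 [-6.07221799e-05  1.26068219e-05 -9.99999998e-01]] 85.22568846721093
```

View pics/t0.png

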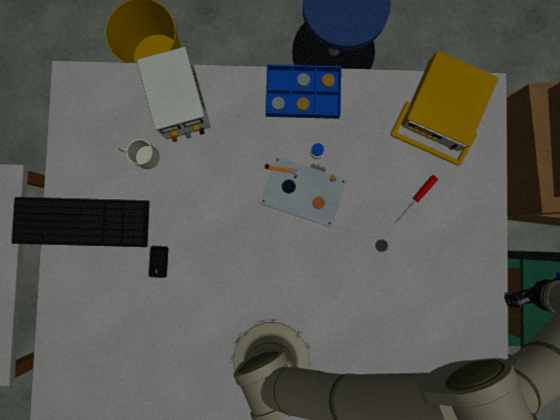

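Run:
```python
from h import *
c=vision.camera_info("wrist");T=np.linalg.inv(np.array(c["camera_from_world"]));print(T.round(2),c["fx"],c["cx"],c["cy"]); s=get_state(); print(s["tcp_rot"].T@(T[:3,3]-s["ee_pos"]) if hasattr(s["tcp_rot"],"T") else 0)
```

```text
[[ 3.6000e-01 -9.0000e-01 -2.6000e-01  3.2748e+02]
 [-9.3000e-01 -3.4000e-01 -1.0000e-01 -6.5112e+02]
 [ 0.0000e+00  2.8000e-01 -9.6000e-01  3.7333e+02]
 [ 0.0000e+00  0.0000e+00  0.0000e+00  1.0000e+00]] 319.2538317695015 278.1094583909294 203.76072348419316
[  71.47916819    0.32812278 -142.06907063]
```

Emit:
send_rows --rows '[[[0.023,0.049,0],5],[[0.047,0.098,0],10],[[0.07,0.147,0],16],[[0.093,0.196,0],22],[[0.117,0.246,0],28],[[0.14,0.295,0],34],[[0.163,0.344,0],40],[[0.187,0.393,0],45]]' --jaw 0.016

```text
time_s: 1.55
ee_pos: [448.3, -282.1, 231.6]
tcp_rot: [[0.403, 0.915, 0.001], [0.915, -0.403, -0.001], [-0.0, 0.001, -1.0]]
ft_force: [0.7, -0.7, -0.5]
grip_width: 15.7
```

Emit:
send_rows --rows '[[[0.023,0.049,0],0],[[0.047,0.098,0],0],[[0.07,0.147,0],0],[[0.093,0.197,0],0],[[0.093,0.197,0],0],[[0.093,0.197,0],0],[[0.093,0.197,0],0],[[0.093,0.197,0],0]]'

```text
time_s: 2.55
ee_pos: [540.3, -87.8, 231.3]
tcp_rot: [[0.407, 0.913, -0.0], [0.913, -0.407, -0.0], [-0.0, 0.0, -1.0]]
ft_force: [-0.3, 0.7, -0.9]
grip_width: 15.7
```

```bash
cat >> h.py <<'E'
Z=dict(specimen=30,seat=22,retainer_post=64,retainer_pivot=30,holder=0,weight=30)
def places(cam,names):
    for n in names:
        for x in place_of(cam,n)[:2]:
            print(n,round(x["score"],2),np.round(x["centre"],1),ray(cam,x["centre"],Z[n]).round(1))
E
python3 - <<'E'
from h import *
s=get_state();print(s["time_s"],s["ee_pos"],np.round(s["tcp_rot"],3),s["grip_width"],s["ft_force"])
save("wrist","w0"); places("wrist",Z)
E
```

```text
2.55 [540.26646214 -87.79591095 231.31773583] [[ 0.407  0.913 -0.   ]
 [ 0.913 -0.407 -0.   ]
 [-0.     0.    -1.   ]] 15.709829195777143 [-0.27206428  0.68655645 -0.86440999]
specimen 0.37 [390.7 163.5] [ 658.5 -122.8   30. ]
seat 0.69 [264.3 131.4] [547.4 -36.4  22. ]
retainer_post 0.65 [295.3  34.3] [609.4  29.8  64. ]
retainer_post 0.27 [388.9 160.7] [ 649.1 -109.1   64. ]
retainer_pivot 0.67 [312.2 128.7] [595.  -53.7  30. ]
holder 0.75 [275.5 179.5] [534.9 -93.2   0. ]
weight 0.74 [338.7 235.2] [ 577.6 -176.9   30. ]
weight 0.46 [314.4 126.9] [597.8 -52.7  30. ]
```

View pics/w0.png

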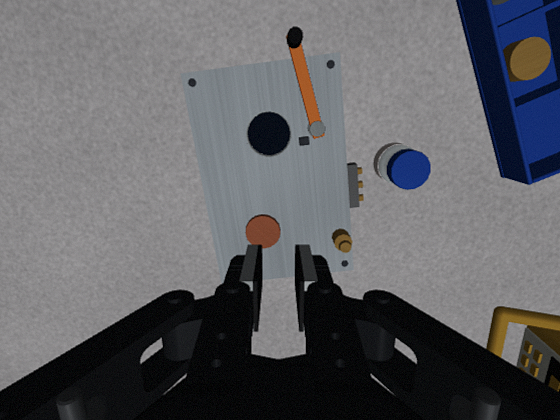

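```bash
cat >> h.py <<'E'
def fit(cam,mask,z):
    """circle centre, radius (world) of largest blob's rim on plane z"""
    cs,_=cv2.findContours(mask.astype(np.uint8),cv2.RETR_EXTERNAL,cv2.CHAIN_APPROX_NONE)
    c=max(cs,key=cv2.contourArea)[:,0]
    P=np.array([ray(cam,p,z)[:2] for p in c])
    h=cv2.convexHull(P.astype(np.float32))[:,0]
    a=np.c_[2*P,np.ones(len(P))]; x=np.linalg.lstsq(a,(P**2).sum(1),rcond=None)[0]
    return x[:2].round(1),round(float(np.sqrt(x[2]+x[0]**2+x[1]**2)),1)
def hsv(p): return cv2.cvtColor(p,cv2.COLOR_RGB2HSV)
def box(m,u0,u1,v0,v1):
    o=np.zeros_like(m);o[v0:v1,u0:u1]=m[v0:v1,u0:u1];return o
E
python3 - <<'E'
from h import *
p,d=vision.get_image("wrist");H=hsv(p)
cop=box((H[...,0]<15)&(H[...,1]>90)&(H[...,2]>60),235,295,205,260); print("disc",fit("wrist",cop,38),d[231,263])
rec=box(H[...,2]<70,240,297,100,165); print("recess",fit("wrist",rec,30))
post=box(H[...,2]<60,280,310,20,55); print(cv2.boundingRect(post.astype(np.uint8)), ray("wrist",(295,34),64))
for uv,z in [((192,83),30),((331,64),30),((345,264),30),((304,141),40),((317,128),40),((304,144),30)]: print(uv,ray("wrist",uv,z).round(1))
dk=d[180,240];c=vision.camera_info("wrist");T=np.linalg.inv(c["camera_from_world"])
for u,v in [(240,180),(263,231),(269,133),(295,34),(80,200),(300,70)]:
    z=d[v,u];print((u,v),(T@[(u-c["cx"])/c["fx"]*z,(v-c["cy"])/c["fy"]*z,z,1])[:3].round(1))
q,_=vision.get_image("top");q=cv2.resize(q[120:240,240:360],(600,600),interpolation=cv2.INTER_CUBIC)
E
```

```text
disc (array([ 500.7, -135.1]), 18.5) 359.55154
recess (array([550.7, -40.6]), 22.0)
(287, 29, 16, 21) [609.30732503  30.61443443  64.        ]
(192, 83) [501.3  37.5  30. ]
(331, 64) [635.8  -2.9  30. ]
(345, 264) [ 571.4 -214.2   30. ]
(304, 141) [581.9 -60.4  40. ]
(317, 128) [599.  -53.8  40. ]
(304, 144) [581.1 -64.5  30. ]
(240, 180) [501.6 -72.3  28.2]
(263, 231) [ 501.4 -134.2   37. ]
(269, 133) [551.4 -39.4  21.9]
(295, 34) [609.4  30.8  63.2]
(80, 200) [307.4 -19.9  -0.6]
(300, 70) [604.5   3.8  39.9]
```

Emit:
send_rows --rows '[[[-0.015,-0.021,-0.03],-1],[[-0.03,-0.042,-0.06],-2],[[-0.045,-0.063,-0.09],-3],[[-0.059,-0.085,-0.12],-4],[[-0.059,-0.085,-0.15],-4],[[-0.059,-0.085,-0.175],-4],[[-0.059,-0.085,-0.185],-4],[[-0.059,-0.085,-0.185],-4]]'

```text
time_s: 4.0
ee_pos: [481.6, -171.3, 46.0]
tcp_rot: [[0.468, 0.884, -0.001], [0.884, -0.468, 0.0], [-0.0, -0.001, -1.0]]
ft_force: [0.0, -0.4, -0.4]
grip_width: 16.2
```

Emit:
send_rows --rows '[[[0,0,-0.003],0],[[0,0,-0.006],0],[[0,0,-0.009],0],[[0,0,-0.011],0],[[0,0,-0.013],0],[[0,0,-0.013],0],[[0,0,-0.013],0],[[0,0,-0.013],0]]'

```text
time_s: 5.0
ee_pos: [481.7, -171.5, 33.3]
tcp_rot: [[0.468, 0.884, 0.0], [0.884, -0.468, -0.0], [0.0, 0.0, -1.0]]
ft_force: [0.2, -0.3, -0.3]
grip_width: 16.1
```

Run:
```python
from h import *
s=get_state();print(s["time_s"],s["ee_pos"],np.degrees(np.arctan2(s["tcp_rot"][1][0],s["tcp_rot"][0][0])),s["ft_force"])
save("wrist","w1"); places("wrist",["specimen","seat"])
```

```text
5.0 [ 481.70235066 -171.51553276   33.32831781] 62.074625407423646 [ 0.18821352 -0.33274144 -0.28021773]
specimen 0.58 [278.1 179.2] [ 500.9 -135.8   30. ]
```

View pics/w1.png

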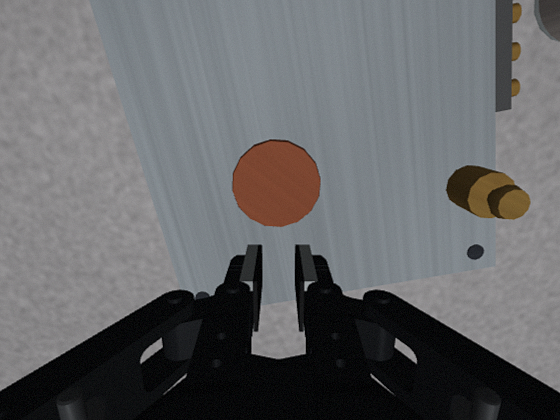

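Emit:
send_rows --rows '[[[0.0014,0.0027,0],0],[[0.0028,0.0053,0],0],[[0.0042,0.008,0],0],[[0.0056,0.0106,0],0],[[0.007,0.0133,0],0],[[0.0084,0.0159,0],0],[[0.0105,0.0199,0],0],[[0.0131,0.0248,0],0]]'

```text
time_s: 6.15
ee_pos: [494.9, -146.5, 33.3]
tcp_rot: [[0.468, 0.884, -0.0], [0.884, -0.468, -0.0], [-0.0, -0.0, -1.0]]
ft_force: [0.6, -0.1, 0.9]
grip_width: 15.9
```

Emit:
send_rows --rows '[[[0.0025,0.0048,0],0],[[0.0051,0.0097,0],0],[[0.0079,0.015,0],0],[[0.0107,0.0203,0],0],[[0.0135,0.0256,0],0],[[0.0163,0.0309,0],0],[[0.0186,0.0353,0],0],[[0.02,0.038,0],0]]'

```text
time_s: 7.15
ee_pos: [514.9, -108.4, 33.3]
tcp_rot: [[0.468, 0.884, -0.0], [0.884, -0.468, -0.0], [-0.0, 0.0, -1.0]]
ft_force: [-0.0, -0.4, 0.1]
grip_width: 16.4
```

Run:
```python
from h import *
s=get_state();print(s["time_s"],s["ee_pos"],s["ft_force"])
p,d=save("wrist","w2");H=hsv(p)
cop=(H[...,0]<15)&(H[...,1]>90)&(H[...,2]>60); print("disc",fit("wrist",cop,38)); print("recess",fit("wrist",box(H[...,2]<60,180,380,0,175),30))
```

```text
7.15 [ 514.93090146 -108.40721628   33.26425191] [-0.02344062 -0.39406664  0.09711894]
disc (array([528.9, -82.3]), 19.1)
recess (array([550.3, -40.8]), 21.5)
```

View pics/w2.png

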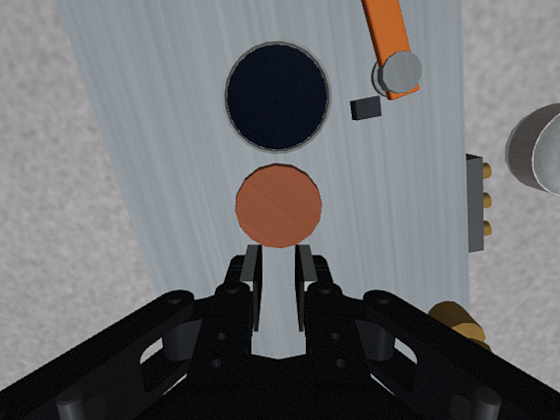

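Emit:
send_rows --rows '[[[0.0017,0.0033,0],0],[[0.0036,0.0069,0],0],[[0.0057,0.0109,0],0],[[0.0078,0.0149,0],0],[[0.0099,0.0189,0],0],[[0.012,0.0229,0],0],[[0.0136,0.0261,0],0],[[0.0147,0.0283,0],0]]'

```text
time_s: 8.2
ee_pos: [529.5, -80.2, 33.3]
tcp_rot: [[0.468, 0.884, -0.0], [0.884, -0.468, -0.0], [-0.0, -0.0, -1.0]]
ft_force: [-0.7, -0.9, 0.2]
grip_width: 16.0
```

Emit:
send_rows --rows '[[[0.0008,0.0015,0],0],[[0.0016,0.003,0],0],[[0.0024,0.0045,0],0],[[0.0032,0.006,0],0],[[0.004,0.0075,0],0],[[0.0048,0.009,0],0],[[0.0055,0.0105,0],0],[[0.006,0.0115,0],0]]'

```text
time_s: 9.2
ee_pos: [535.5, -68.7, 33.2]
tcp_rot: [[0.468, 0.884, -0.0], [0.884, -0.468, 0.0], [0.0, -0.0, -1.0]]
ft_force: [-0.9, -0.4, -0.1]
grip_width: 16.2
```

```bash
cat > look.py <<'E'
from h import *
import sys
s=get_state();print(s["time_s"],s["ee_pos"],s["ft_force"])
p,d=save("wrist",sys.argv[1]);H=hsv(p)
cop=(H[...,0]<15)&(H[...,1]>90)&(H[...,2]>60)
cop=box(cop,150,330,60,300)
for z in (30,38): print("disc",z,fit("wrist",cop,z))
c=vision.camera_info("wrist");T=np.linalg.inv(c["camera_from_world"])
v,u=np.nonzero(cv2.erode(cop.astype(np.uint8),np.ones((5,5)))&(d>0)); z=d[v,u]
P=(T@np.array([(u-c["cx"])/c["fx"]*z,(v-c["cy"])/c["fy"]*z,z,np.ones(len(z))]))[:3].T
n=np.linalg.svd(P-P.mean(0),full_matrices=0)[2][2]; print("mean",P.mean(0).round(1),"tilt",np.arccos(abs(n[2])).round(3),n.round(2))
E
python3 look.py w3
```

```text
9.2 [535.53625415 -68.70079255  33.21781265] [-0.92366296 -0.36368723 -0.08074758]
disc 30 (array([548.4, -44.9]), 20.2)
disc 38 (array([549.5, -42.7]), 19.1)
mean [549.2 -43.2  33.8] tilt 0.24 [-0.09 -0.22 -0.97]
```

View pics/w3.png

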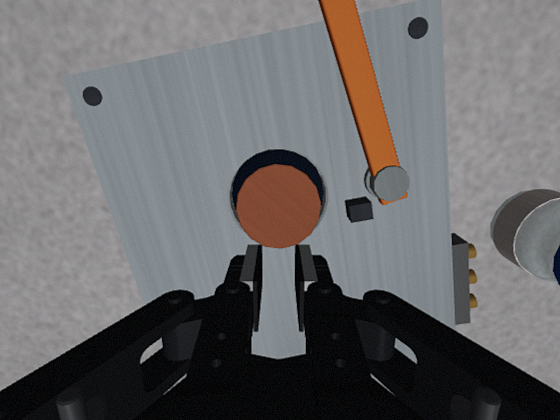

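Emit:
send_rows --rows '[[[0.0003,0.0006,0],0],[[0.0006,0.0012,0],0],[[0.0009,0.0018,0],0],[[0.0012,0.0024,0],0],[[0.0015,0.003,0],0],[[0.0017,0.0033,0],0],[[0.0017,0.0033,0],0],[[0.0017,0.0033,0],0]]'

```text
time_s: 10.25
ee_pos: [537.2, -65.7, 33.3]
tcp_rot: [[0.468, 0.884, 0.0], [0.884, -0.468, -0.0], [-0.0, 0.0, -1.0]]
ft_force: [-0.0, 0.1, 0.2]
grip_width: 15.8
```

```bash
python3 look.py w4
```

```text
10.25 [537.20759521 -65.65898536  33.29178815] [-0.00869783  0.10296154  0.19014532]
disc 30 (array([549.2, -43.2]), 19.2)
disc 38 (array([550.4, -40.9]), 18.2)
mean [549.4 -42.9  29.4] tilt 0.004 [-0. -0.  1.]
```

Emit:
send_rows --rows '[[[0,0,0.04],0],[[0,0,0.09],-9],[[0.02,0.018,0.09],-18],[[0.04,0.037,0.09],-28],[[0.06,0.056,0.09],-38],[[0.08,0.075,0.09],-48],[[0.1,0.093,0.09],-58],[[0.1,0.093,0.09],-68]]' --jaw 0

```text
time_s: 11.3
ee_pos: [638.5, 29.7, 123.0]
tcp_rot: [[0.994, -0.106, 0.001], [-0.106, -0.994, 0.001], [0.001, -0.001, -1.0]]
ft_force: [-0.5, -0.0, -1.4]
grip_width: -0.4
```

Run:
```python
from h import *
s=get_state();print(s["time_s"],s["ee_pos"],np.degrees(np.arctan2(s["tcp_rot"][1][0],s["tcp_rot"][0][0])),s["grip_width"])
save("wrist","w5"); places("wrist",["retainer_post","retainer_pivot","specimen"])
```

```text
11.3 [638.48627765  29.72638845 123.02865745] -6.093424719313905 -0.3794366610750185
retainer_post 0.79 [282.1 262.8] [607.  28.  64.]
retainer_pivot 0.73 [390.5 244.5] [596.9 -58.9  30. ]
specimen 0.92 [373.8 292.3] [554.8 -45.4  30. ]
```

View pics/w5.png

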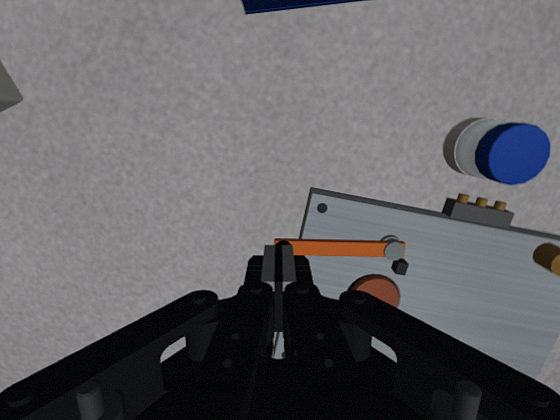

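Emit:
send_rows --rows '[[[0,0,-0.02],0],[[0,0,-0.04],0],[[0,0,-0.055],0],[[0,0,-0.067],-0.5],[[0,0,-0.074],-1],[[0,0,-0.077],-1],[[0,0,-0.077],-1],[[0,0,-0.077],-1]]'

```text
time_s: 12.5
ee_pos: [637.4, 27.4, 46.7]
tcp_rot: [[0.993, -0.12, 0.001], [-0.12, -0.993, 0.0], [0.001, -0.0, -1.0]]
ft_force: [0.4, -0.0, -0.1]
grip_width: 0.0
```

Run:
```python
from h import *
s=get_state();p=s["ee_pos"];a=np.degrees(np.arctan2(s["tcp_rot"][1][0],s["tcp_rot"][0][0]));print(s["time_s"],p,a,s["ft_force"])
for f in [83,88,93,98,103,108,113,118,123,128,133,138,143,148,153,156,159,161,163.15,165]:
    w=np.radians(f);c=np.array([598.7,-55])+85*np.array([np.cos(w),np.sin(w)])-18*np.array([-np.sin(w),np.cos(w)])
    print(f,c.round(1),(c-p[:2]).round(1),round(f-90-a,1))
```

```text
12.5 [637.43954652  27.43423476  46.70570658] -6.9192815143534006 [ 0.39901623 -0.01614205 -0.14390953]
83 [626.9  27.2] [-10.5  -0.3] -0.1
88 [619.7  29.3] [-17.8   1.9] 4.9
93 [612.2  30.8] [-25.2   3.4] 9.9
98 [604.7  31.7] [-32.7   4.2] 14.9
103 [597.1  31.9] [-40.3   4.4] 19.9
108 [589.6  31.4] [-47.9   4. ] 24.9
113 [582.1  30.3] [-55.4   2.8] 29.9
118 [574.7  28.5] [-62.8   1.1] 34.9
123 [567.5  26.1] [-69.9  -1.3] 39.9
128 [560.6  23.1] [-76.9  -4.4] 44.9
133 [553.9  19.4] [-83.5  -8. ] 49.9
138 [547.6  15.3] [-89.9 -12.2] 54.9
143 [541.6  10.5] [-95.8 -16.9] 59.9
148 [536.2   5.3] [-101.3  -22.1] 64.9
153 [ 5.311e+02 -4.000e-01] [-106.3  -27.8] 69.9
156 [528.4  -4. ] [-109.1  -31.4] 72.9
159 [525.8  -7.7] [-111.6  -35.2] 75.9
161 [524.2 -10.3] [-113.2  -37.7] 77.9
163.15 [522.6 -13.1] [-114.9  -40.6] 80.1
165 [521.3 -15.6] [-116.2  -43. ] 81.9
```

Emit:
send_rows --rows '[[[-0.003,0,0],0],[[-0.0065,0,0],0],[[-0.0105,0,0],0],[[-0.014,0.001,0],2.5],[[-0.018,0.002,0],5],[[-0.025,0.0034,0],10],[[-0.0327,0.0042,0],15],[[-0.0403,0.0044,0],20]]'

```text
time_s: 13.5
ee_pos: [596.7, 32.1, 46.3]
tcp_rot: [[0.973, 0.231, 0.0], [0.231, -0.973, 0.0], [0.0, -0.0, -1.0]]
ft_force: [1.1, -0.2, 0.0]
grip_width: -0.0
```

Emit:
send_rows --rows '[[[-0.0076,-0.0004,0],5],[[-0.0151,-0.0016,0],10],[[-0.0225,-0.0033,0],15],[[-0.0296,-0.0057,0],20],[[-0.0366,-0.0088,0],25],[[-0.0432,-0.0124,0],30],[[-0.0496,-0.0166,0],35],[[-0.0555,-0.0213,0],40]]'

```text
time_s: 14.5
ee_pos: [541.1, 10.7, 46.4]
tcp_rot: [[0.597, 0.803, 0.0], [0.803, -0.597, 0.0], [0.0, -0.0, -1.0]]
ft_force: [0.1, 0.2, -0.1]
grip_width: 0.1
```

Run:
```python
from h import *
s=get_state();print(s["time_s"],s["ee_pos"],s["ft_force"])
save("wrist","w6"); places("wrist",["retainer_post","specimen"])
```

```text
14.5 [541.0605167   10.69147196  46.37036552] [ 0.14496881  0.23321451 -0.12854566]
```

View pics/w6.png

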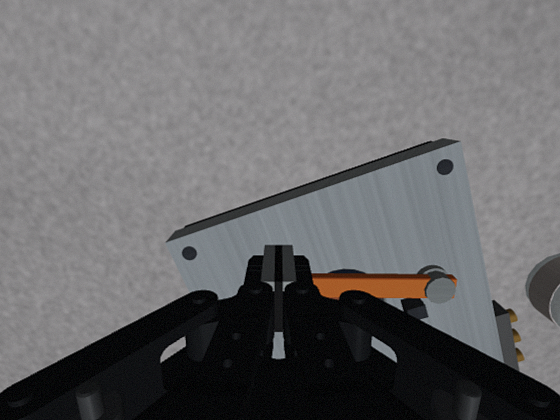

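Emit:
send_rows --rows '[[[-0.0028,-0.0026,0],2.5],[[-0.0055,-0.0052,0],5],[[-0.008,-0.008,0],7.5],[[-0.0105,-0.0109,0],10],[[-0.0133,-0.0145,0],13],[[-0.0158,-0.0183,0],16],[[-0.0174,-0.0208,0],18],[[-0.0182,-0.0222,0],19]]'

```text
time_s: 15.65
ee_pos: [523.0, -12.0, 46.3]
tcp_rot: [[0.307, 0.952, -0.0], [0.952, -0.307, -0.0], [-0.0, -0.0, -1.0]]
ft_force: [1.0, 0.1, -0.1]
grip_width: 0.6
```

Emit:
send_rows --rows '[[[-0.0003,-0.0005,0],0.5],[[-0.0006,-0.001,0],1],[[-0.0009,-0.0015,0],1],[[-0.001,-0.002,0],1],[[-0.0011,-0.0025,0],1],[[-0.0012,-0.0028,0],1],[[-0.0012,-0.0028,0],1],[[-0.0012,-0.0028,0],1]]'

```text
time_s: 16.65
ee_pos: [522.3, -13.3, 46.3]
tcp_rot: [[0.29, 0.957, 0.001], [0.957, -0.29, 0.001], [0.001, 0.0, -1.0]]
ft_force: [0.6, 6.5, 0.4]
grip_width: -0.1
```

The 6.5 N reaction while the tool stands still means the retainer has reached its stop. I'll back off, rise and look.

Emit:
send_rows --rows '[[[0.0015,0.005,0],0],[[0.0044,0.0144,0],0],[[0.0087,0.0287,0],0],[[0.0087,0.0287,0.04],0],[[0.0,-0.01,0.09],0],[[-0.005,-0.05,0.14],0],[[-0.01,-0.09,0.18],0],[[-0.01,-0.1,0.19],0]]'

```text
time_s: 17.65
ee_pos: [512.7, -116.9, 238.9]
tcp_rot: [[0.295, 0.956, 0.004], [0.956, -0.295, -0.002], [-0.0, 0.004, -1.0]]
ft_force: [1.1, -0.0, 0.2]
grip_width: -0.3
```

Emit:
send_rows --rows '[[[0,0,0],0],[[0,0,0],0],[[0,0,0],0],[[0,0,0],0],[[0,0,0],0],[[0,0,0],0],[[0,0,0],0],[[0,0,0],0]]'

```text
time_s: 18.65
ee_pos: [512.0, -114.6, 236.3]
tcp_rot: [[0.291, 0.957, 0.0], [0.957, -0.291, -0.0], [-0.0, 0.0, -1.0]]
ft_force: [-1.0, 0.8, 0.2]
grip_width: 0.3
```

Run:
```python
from h import *
s=get_state();print(s["time_s"],s["ee_pos"],s["ft_force"])
p,d=save("wrist","w7"); places("wrist",["retainer_post","retainer_pivot","specimen","seat","weight"])
H=hsv(p);bar=(H[...,0]<20)&(H[...,1]>180)&(H[...,2]>120)
cs,_=cv2.findContours(bar.astype(np.uint8),0,2);m=max(cs,key=cv2.contourArea);P=np.array([ray("wrist",q,40)[:2] for q in m[:,0]],np.float32)
l=cv2.fitLine(P,cv2.DIST_L2,0,.01,.01).ravel();print("bar dir",l,np.degrees(np.arctan2(l[1],l[0])))
print(P.min(0),P.max(0))
```

```text
18.65 [ 511.98273587 -114.5752963   236.32148892] [-0.95949743  0.81276361  0.2144296 ]
retainer_post 0.81 [257.2  97.8] [517.6 -30.4  64. ]
retainer_pivot 0.68 [341. 100.] [598.5 -56.1  30. ]
specimen 0.86 [292.8 103.1] [549.8 -44.4  30. ]
seat 0.57 [291.7  99.2] [550.2 -40.3  22. ]
weight 0.62 [347.6 213.4] [ 576.3 -178.7   30. ]
bar dir [ 9.5381242e-01 -3.0040291e-01  5.5111841e+02 -4.0121193e+01] -17.481802
[521.1806  -58.98161] [593.2035   -27.396978]
```

View pics/w7.png

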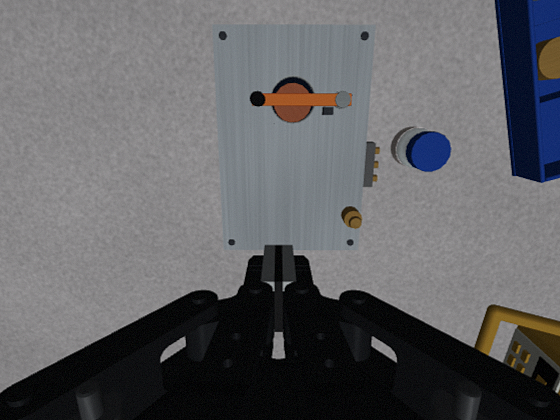

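```bash
python3 -c "
from rig import r
print(r.job_done())"
```

```text
the job is handed in; nothing more can be done
None
```

The copper disc is seated in the recess and the retainer is home across it. I handed the job in at about 18.7 s of the 54 s; no verdict is reported.

- **Disc:** I slid it across the deck with both fingertips set 16 mm apart, never gripping it. It first hung tilted by 0.24 rad on the recess edge, and a further 3 mm push made it drop. The camera depth then gave a tilt of 0.004 rad, its top level with the deck and its centre within about 3 mm of the recess centre. After the retainer went over it I checked only its position, which was unchanged.
- **Retainer:** I pushed its post round with the closed fingers until the tool stopped against a steady 6.5 N. In the last picture the bar runs along the holder's -x to within about 0.6° (roughly 1.56 rad).
- **Rest of the scene:** The weight and jar appear where they were, and the wrist force stayed within a few newtons except at the stop. I did not re-measure the steel disc, mug, screwdriver or mouse, but the arm never went near them. The arm is well clear above the holder.

Two network readings disagreed with the pictures. Early on it placed the specimen at the jar with a low score, so I located the disc by colour instead. Its early seat position was also about 5 mm off my fit of the recess edge, and I used the fit.

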